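# Fish the wok paddle out through the shelf opening

### The job

The long wooden wok paddle has slipped down inside the hollow pine plank shelf beside the hob, and it is longer than the opening in the shelf's top. Take hold of it through the opening, tilt it so that one end comes up first, bring it out diagonally without shifting anything that stands on the shelf, and finish still holding it in the gripper, in the air and motionless, with every part of it more than a hand's width (100 mm) above the shelf's top.

Things in the scene. Friction and masses are not known exactly. Their poses are not given: they have to be found in the camera images.
- shelf_opening (a point): Centre of the rectangular opening in the top of the shelf, level with the upper face of its top boards (62 mm above the worktop). z axis up; x axis away from the robot (turned up to 0.3 rad either way). The opening is 210 mm long along x and 180 mm wide along y. The boards round it are 12 mm thick; their underside is 44 mm above the inner floor, which is 6 mm above the worktop.
- paddle_mid (a point): Middle of the loose wooden wok paddle (300 mm long, 70 to 140 g), 8 mm above its underside. It lies flat on the shelf's inner floor below the opening, both ends hidden under the boards. x axis along it towards the blade end (away from the robot, within 0.1 rad of the shelf's x axis), z up. Its mass centre is within 10 mm of this point.
- paddle_blade_end (a point): Middle of the paddle's blade end face, 150 mm ahead of paddle_mid, 4 mm above the underside.
- paddle_butt_end (a point): Middle of the paddle's handle end face, 150 mm behind paddle_mid, 8 mm above the underside.
- paddle: The paddle; origin on its underside 8 mm below paddle_mid, same axes. From 150 mm behind the origin to 55 mm ahead is the handle, 24 mm wide (y) and 16 mm thick; from 55 to 150 mm ahead is the blade, 56 mm wide and 8 mm thick, flush with the handle's underside.
- shelf: Fixed hollow pine plank shelf, a closed box 62 mm high with walls on all four sides; origin on the worktop 62 mm below shelf_opening, same axes. From the opening's centre the clear space inside reaches 250 mm towards -x (nearer the robot), 190 mm towards +x and 270 mm to either side in y; the outside is 10 mm further.
- steamer: Bystander: closed round bamboo steamer, 134 mm across, 71 mm high, on the shelf to the right of the opening, about 205 mm from its centre; origin at the centre of its underside.
- tiffin: Bystander: steel tiffin carrier, about 110 mm across, 136 mm high with its handle, on the shelf to the left of the opening, about 205 mm from its centre; origin at the centre of its underside.
- dish: Bystander: white porcelain sauce dish, 84 mm across, 24 mm high, on one of the shelf's two corners nearer the robot; origin at the centre of its underside.
- shaker: Bystander: grey plastic spice shaker, 46 mm across, 100 mm high, on the other near corner; origin at the centre of its underside.

How it is judged:
By the outcome, as a careful person would: the job done as asked, in the order asked, and still so for the second after the job is handed in, while the arm keeps its last pose, push and grip.
It also fails if it takes over 45 s, if anything falls off the work surface, if the arm or the gripper's body presses on something with over 40 N, if the wrist force passes 120 N, or if a joint passes its speed limit or range.

### The arm

A 6-joint arm with a two-finger parallel gripper is mounted at the origin on the work surface. World frame = base frame: x ahead of the robot, y to its left, z up, the work surface at z = 0. Lengths are in mm, angles in rad, forces in N, time in s.
With the tool pointing down it reaches from about 350 to 775 mm from the base axis. Payload 7.3 kg.
Tool frame: the origin (TCP) lies between the finger pads; the fingertips stand 22 mm ahead of it and the grasp point (between the pads) lies 3 mm ahead of it; y points along the fingers, z is the direction in which the jaws open and shut, and the axes are right-handed (so a half turn about y gives the same grasp; the last joint's range is limited). The gripper opens to 92 mm and grips with 3 to 60 N. Pads are 19 mm wide; open, the fingers measure 130 mm over their backs; the gripper's body (75 mm by 190 mm) begins 47 mm behind the grasp point.
Start: joints at [1.029, 0.342, 1.524, -0, 1.275, -0.146], TCP at [202.398, 484.435, 248.741] pointing down, gripper open.
Joint ranges: [-2.53, 2.53], [-0.77, 2.02], [0.04, 2.7], [-1, 4.14], [0.28, 2.66], [-3.11, 3.11]. Speed limits (rad/s): [2.57, 2.57, 3.14, 3.14, 3.14, 3.14].

### API

Orientations are given as a 3x3 rotation matrix whose columns are the frame's x, y, z axes.
In Python, from cell import manip, jaws, kinematics, vision, job, sensors gives the robot as it stands. Calls block until the motion is done:
- manip.move_to(position, orientation): joint-space move of the TCP to a pose.
- manip.servo_line(position, rot=None, feed=150): straight line of the TCP; rot=None keeps the orientation; feed is the mean speed in mm/s.
- manip.movej(angles): joint-space move.
- jaws.grip(opening, grip_force=None): opening from 0.0 (shut) to 1.0 (fully open); grip_force is the grip in N (None keeps the last); returns when the fingers have stopped.
- manip.hold(seconds).
- kinematics.ik(position, orientation): joint angles nearest the present ones, or None.
- vision.capture(name): name is "scene" or "top" or "wrist"; returns a dict with "color" (420x560x3 uint8, blue, green, red), "z_map" (420x560 float32, mm along the optical axis (not along the pixel's ray), 0 where there is no reading), "intrinsics" (3x3 intrinsics, pixels), "world_from_camera" (4x4, takes a point from camera to world coordinates); the wrist camera has in their place "hand_eye" (4x4, takes a point from camera to tool coordinates, whose origin is the TCP and whose axes are the tool frame's). Camera axes: x right, y down, z forward; pixel columns grow to the right and rows downward; lengths in mm; the calibration is good to about 2 mm. A picture is of the moment at which its call begins: read the wrist's pose just before it.
A pose or a line that the arm cannot do raises manip.PlanningError and nothing moves.
- job.finish_job(): hands the job in, once; it reports no verdict.
Readings, each from a call of its own:
- sensors.current_clock(): time.
- sensors.current_joint_pos(): joint angles.
- sensors.current_dq(): joint speeds.
- sensors.current_joint_torque(): joint torques, N m.
- sensors.current_position(): TCP position.
- sensors.current_tool_rot(): TCP orientation.
- sensors.current_force(): force on the tool from outside, world axes, zero at the start.
- sensors.current_wrist_torque(): the same for the moment, N m.
- sensors.current_width(): opening from 0.0 (shut) to 1.0 (fully open).
Only numpy, scipy, OpenCV 4.12 (cv2) and the standard library are available. Lean on these libraries where they do the work, as an engineer would, in place of code of your own. Each camera call takes 0.05 s, during which the arm holds its last target.

## Working session

There is one attempt and no reset: what is moved stays moved. The work goes in short steps, each a Python script; the robot and the scene stay as the last script left them, time stands still between calls to the robot, and variables do not carry over. Pictures are saved under pics/ and viewed, and the job is handed in when it is done.

```bash
ls; mkdir -p pics; python3 - <<'E'
from cell import vision,sensors
import cv2,numpy as np
for n in ["scene","top"]:
    d=vision.capture(n); cv2.imwrite(f"pics/{n}0.png",d["color"]); np.savez(f"{n}0.npz",**d)
    print(n,d["intrinsics"].round(1).tolist(),d["world_from_camera"].round(3).tolist())
print(sensors.current_clock(),sensors.current_tool_rot())
E
```

```text
pics
scene [[525.9, 0.0, 276.6], [0.0, 525.9, 215.6], [0.0, 0.0, 1.0]] [[-0.028, 0.648, -0.761, 1428.07], [1.0, 0.013, -0.026, 82.153], [-0.007, -0.761, -0.648, 868.378], [0.0, 0.0, 0.0, 1.0]]
top [[492.8, 0.0, 277.3], [0.0, 492.8, 203.0], [0.0, 0.0, 1.0]] [[0.003, -0.998, 0.066, 436.774], [-1.0, -0.001, 0.024, 20.242], [-0.024, -0.066, -0.998, 1261.063], [0.0, 0.0, 0.0, 1.0]]
0.1 [[ 9.22684592e-01 -6.98533346e-04  3.85554997e-01]
 [-3.85555589e-01 -1.21598915e-03  9.22683808e-01]
 [-1.75694714e-04 -9.99999017e-01 -1.39129789e-03]]
```

View pics/scene0.png

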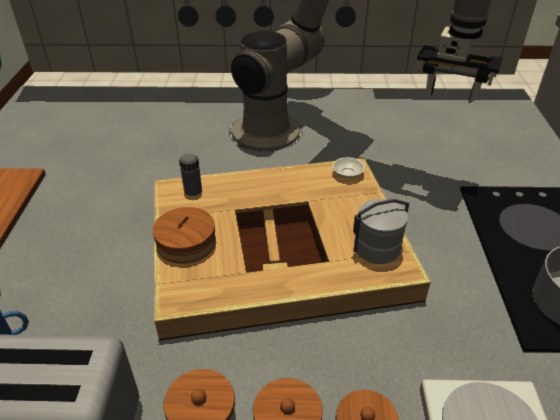

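View pics/top0.png

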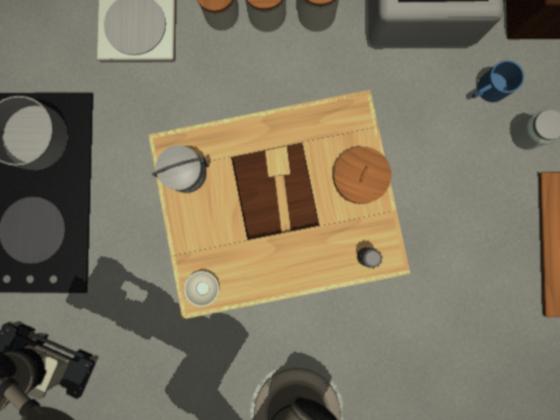

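```bash
cat > h.py <<'E'
import numpy as np,cv2
def load(n): return dict(np.load(n))
def rays(d,uv):
    uv=np.atleast_2d(uv).astype(float);K=d["intrinsics"];T=d["world_from_camera"]
    r=np.c_[(uv-[K[0,2],K[1,2]])/[K[0,0],K[1,1]],np.ones(len(uv))]@T[:3,:3].T
    return T[:3,3],r
def onplane(d,uv,z):
    o,r=rays(d,uv); return o+r*((z-o[2])/r[:,2])[:,None]
def bydepth(d,uv):
    o,r=rays(d,uv); uv=np.atleast_2d(uv); return o+r*np.array([np.median(d["z_map"][int(v)-1:int(v)+2,int(u)-1:int(u)+2]) for u,v in uv])[:,None]
def tri(da,a,db,b):
    o1,r1=rays(da,a);o2,r2=rays(db,b);out=[]
    for p,q in zip(r1,r2):
        A=np.c_[p,-q];t=np.linalg.lstsq(A,o2-o1,rcond=None)[0]
        x,y=o1+p*t[0],o2+q*t[1];out.append(np.r_[(x+y)/2,np.linalg.norm(x-y)])
    return np.array(out)
E
python3 - <<'E'
from h import *
for n,box in [("top",(215,125,340,260)),("scene",(225,195,340,290))]:
    d=load(n+"0.npz");c=d["color"];x0,y0,x1,y1=box
    hsv=cv2.cvtColor(c,cv2.COLOR_BGR2HSV)
    cv2.imwrite(f"pics/{n}_z.png",cv2.resize(c[y0:y1,x0:x1],None,fx=5,fy=5,interpolation=cv2.INTER_CUBIC)[:600])
d=load("top0.npz")
print(bydepth(d,[[215,190],[330,200],[270,125],[285,200],[278,160],[262,200],[300,200]]).round(1))
E
```

```text
[[548.2 202.4  62. ]
 [524.1 -78.9  59.7]
 [709.7  68.2  59.8]
 [526.7  31.2  21.4]
 [629.7  49.3  13.3]
 [527.9  90.2   4.2]
 [527.9  -7.    5.7]]
```

View pics/top_z.png

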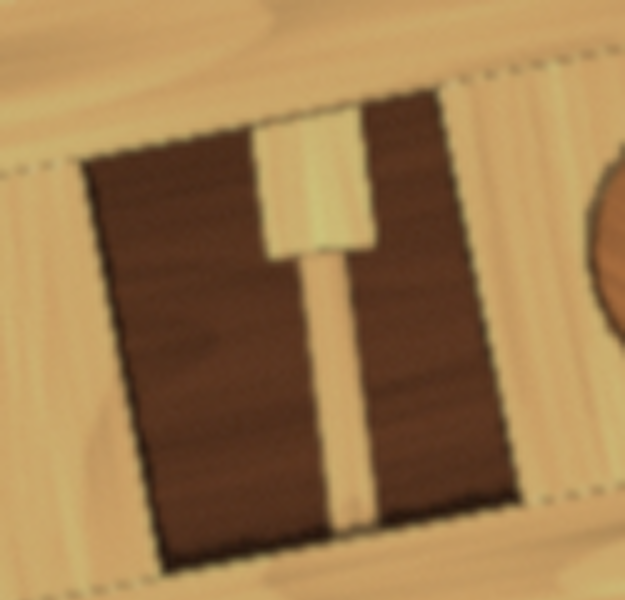

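View pics/scene_z.png

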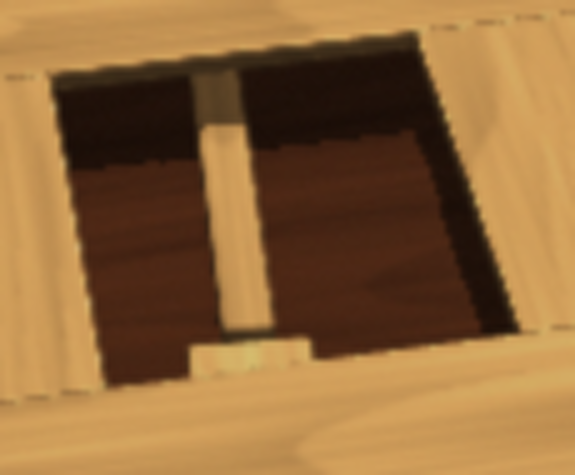

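```bash
python3 - <<'E'
from h import *
t=load("top0.npz");s=load("scene0.npz")
ct=lambda p:(np.array(p)+.5)/5-.5+[215,125]
cs=lambda p:(np.array(p)+.5)/5-.5+[225,195]
# FL FR NR NL
a=ct([[84,160],[436,90],[521,500],[163,573]]);b=cs([[520,330],[106,386],[52,76],[415,33]])
P=tri(t,a,s,b);print("corners",P.round(1))
Q=onplane(t,a,62);print(Q.round(1)); print("scene",onplane(s,b,62).round(1))
print("ctr",Q.mean(0)); xl=(Q[0]+Q[1]-Q[2]-Q[3])/2; print(np.hypot(*xl[:2]),np.arctan2(xl[1],xl[0]))
# handle step corners
print("step tri",tri(t,ct([[300,253],[347,250]]),s,cs([[272,328],[222,330]])).round(1))
print("blade shoulders",tri(t,ct([[270,260],[374,245]]),s,cs([[312,340],[190,348]])).round(1))
# handle centerline by mask in top
c=t["color"];h=cv2.cvtColor(c,cv2.COLOR_BGR2HSV)
m=(h[...,2]>110)
L=[];
for r in range(180,228):
    row=c[r,255:312].astype(float).sum(1); th=(row.min()+row.max())/2
    idx=np.where(row[5:]>th)[0]+5
    # first run in 268..300
    idx=idx[(idx+255>268)&(idx+255<297)]
    i0,i1=idx[0],idx[-1]
    f0=i0-1+(th-row[i0-1])/(row[i0]-row[i0-1]); f1=i1+(row[i1]-th)/(row[i1]-row[i1+1])
    L.append([255+(f0+f1)/2,r,f1-f0])
L=np.array(L);print(L[::8].round(2))
W=onplane(t,L[:,:2],22);p=np.polyfit(W[:,0],W[:,1],1);print("handle yaw",np.arctan(p[0]),"resid",np.std(W[:,1]-np.polyval(p,W[:,0])),W[[0,-1]].round(1))
# shoulder of handle at z=22
print("handle end z22",onplane(t,ct([[300,253],[347,250]]),22).round(1), "blade shoulder z14",onplane(t,ct([[270,260],[374,245]]),14).round(1))
E
```

```text
corners [[ 6.304e+02  1.640e+02  6.430e+01  2.900e+00]
 [ 6.651e+02 -1.000e+01  6.230e+01  5.000e-01]
 [ 4.639e+02 -5.080e+01  6.380e+01  9.000e-01]
 [ 4.282e+02  1.231e+02  6.420e+01  1.500e+00]]
[[630.7 162.8  62. ]
 [665.2 -10.2  62. ]
 [464.  -51.3  62. ]
 [428.2 122.5  62. ]]
scene [[627.9 165.7  62. ]
 [664.8  -9.8  62. ]
 [461.8 -50.6  62. ]
 [425.4 123.9  62. ]]
ctr [547.02647274  55.94134963  62.        ]
205.92395387949216 0.19891099558817427
step tri [[5.896e+02 5.780e+01 2.210e+01 4.000e-01]
 [5.911e+02 3.460e+01 2.190e+01 1.700e+00]]
blade shoulders [[587.1  74.6  12.3   2.9]
 [594.7  20.6  13.7   0.9]]
[[279.42 180.     9.24]
 [280.49 188.     9.13]
 [281.46 196.     9.27]
 [282.41 204.     9.37]
 [283.48 212.     9.52]
 [284.43 220.     9.5 ]]
handle yaw 0.12421087749787062 resid 0.26461296678807644 [[577.4  45.3  22. ]
 [458.7  31.   22. ]]
handle end z22 [[589.6  57.6  22. ]
 [591.1  33.8  22. ]] blade shoulder z14 [[587.   73.1  14. ]
 [594.7  20.1  14. ]]
```

```bash
cat > plan.py <<'E'
import numpy as np
from shapely import *
E
cat > plan.py <<'E'
import numpy as np
O=np.array([547.,56.]);YS=0.199;YP=0.124;MID=np.array([536.0,39.7])
S=20.;H=21.5   # grasp point along paddle and above underside
dW=np.array([np.cos(YP),np.sin(YP)])
def tcp(adv,zb,t,s=S,h=H):
    """adv: butt bottom horizontal position along paddle axis rel. to its initial spot; zb its height; t tilt"""
    butt=np.r_[MID-150*dW+adv*dW,zb]
    d=np.r_[dW*np.cos(t),np.sin(t)];u=np.r_[-dW*np.sin(t),np.cos(t)]
    g=butt+d*(150+s)+u*h
    n=np.array([-dW[1],dW[0],0]);a=-u
    R=np.c_[np.cross(a,n),a,n]
    return g+3*u,R     # TCP is 3 mm behind grasp point
# path of (adv,zb,t): initial butt at shelf x -164
PATH=[(0,10,0),(-50,10,0),(-50,9,.10),(-50,8,.18),(-35,9.5,.20),(-15,12,.225),(10,15,.26),(40,20,.32),(62,26,.38),(70,60,.38),(70,210,.38)]
def clear(adv,zb,t):
    c=np.cos(YP-YS);x0=-164+adv*c
    out={}
    # near edge: max paddle top z at x<=-105 limit 50 ; far: min underside z at x>=105 limit 62
    xb=x0; X=lambda s,h:xb+(s*np.cos(t)-h*np.sin(t))*c
    Z=lambda s,h:zb+s*np.sin(t)+h*np.cos(t)
    ss=np.linspace(0,300,601)
    top=np.where(ss<205,16,8)
    xt,zt=X(ss,top),Z(ss,top);xu,zu=X(ss,0),Z(ss,0)
    m=xt<-105; out['near']=round(50-zt[m].max(),1) if m.any() else f"butt past {xt.min()+105:.0f}"
    m=(xu>105)|(xt>105); out['far']=round(zu[m].min()-62,1) if m.any() else f"tip short {105-max(xu.max(),xt.max()):.0f}"
    out['tipx']=round(xu.max());out['buttx']=round(xb)
    b=[(X(150+S+k,H+47),Z(150+S+k,H+47)) for k in(-37.5,37.5)]
    out['body']=[round(q[1]-62) for q in b]; out['fingtip']=[(round(X(150+S+k,H-19)),round(Z(150+S+k,H-19))) for k in(-10,10)]
    return out
if __name__=="__main__":
    from cell import kinematics
    for a,b in zip(PATH,PATH[1:]):
        for f in (0,.5): 
            q=np.array(a)*(1-f)+np.array(b)*f
            p,R=tcp(*q);print(q.round(2),clear(*q),p.round(0),np.round(kinematics.ik(p,R),2) if kinematics.ik(p,R) is not None else None)
    q=PATH[-1];p,R=tcp(*q);print(q,p,kinematics.ik(p,R))
    p,R=tcp(0,6,0);print(p,R.round(2).tolist(),kinematics.ik(p,R)); print(kinematics.ik(p+[0,0,270],R))
E
python3 plan.py
```

```text
[ 0 10  0] {'near': np.float64(24.0), 'far': np.float64(-52.0), 'tipx': 135, 'buttx': -164, 'body': [16, 16], 'fingtip': [(-4, 12), (15, 12)]} [556.  42.  34.] [-0.06  0.65  1.67 -0.    0.82 -1.76]
[-25.  10.   0.] {'near': np.float64(24.0), 'far': np.float64(-52.0), 'tipx': 110, 'buttx': -189, 'body': [16, 16], 'fingtip': [(-29, 12), (-9, 12)]} [531.  39.  34.] [-0.07  0.62  1.75 -0.    0.77 -1.77]
[-50.  10.   0.] {'near': np.float64(24.0), 'far': 'tip short 20', 'tipx': 85, 'buttx': -214, 'body': [16, 16], 'fingtip': [(-54, 12), (-34, 12)]} [506.  36.  34.] [-0.08  0.59  1.82 -0.    0.73 -1.77]
[-50.     9.5    0.05] {'near': np.float64(19.0), 'far': 'tip short 20', 'tipx': 85, 'buttx': -214, 'body': [23, 26], 'fingtip': [(-55, 20), (-35, 21)]} [505.  36.  42.] [-0.09  0.56  1.86  0.02  0.68 -1.79]
[-50.    9.    0.1] {'near': np.float64(14.0), 'far': 'tip short 21', 'tipx': 84, 'buttx': -214, 'body': [28, 36], 'fingtip': [(-55, 27), (-36, 29)]} [503.  36.  50.] [-0.09  0.52  1.9   0.04  0.62 -1.82]
[-50.     8.5    0.14] {'near': np.float64(10.0), 'far': 'tip short 23', 'tipx': 8
[... 2738 characters left out ...]
 129)]} [604.  48. 146.] [-0.08  0.43  1.77  0.14  0.57 -1.89]
[ 70.   135.     0.38] {'near': 'butt past 5', 'far': np.float64(152.9), 'tipx': 184, 'buttx': -94, 'body': [186, 214], 'fingtip': [(53, 197), (72, 204)]} [604.  48. 221.] [-0.08  0.34  1.68  0.11  0.76 -1.85]
(70, 210, 0.38) [604.25729136  48.20755294 295.80876337] [-0.08469956  0.2693711   1.55453678  0.09480238  0.94731621 -1.82045456]
[555.84643692  42.17364947  30.5       ] [[0.99, 0.0, -0.12], [0.12, 0.0, 0.99], [0.0, -1.0, 0.0]] [-6.17590942e-02  6.59900950e-01  1.67511971e+00 -4.44089210e-16
  8.06571997e-01 -1.75655542e+00]
[-6.17590942e-02  3.69108697e-01  1.34009201e+00 -4.44089210e-16
  1.43239194e+00 -1.75655542e+00]
```

```bash
sed -i 's/^PATH=.*/PATH=[(0,10,0),(-50,10,0),(-50,9,.10),(-50,8,.18),(-35,9,.195),(-15,11,.21),(10,13,.235),(40,18,.28),(65,24,.34),(85,36,.38),(85,215,.38)]/' plan.py
python3 plan.py | cut -c1-110
python3 - <<'E'
from plan import *
from cell import manip,jaws,vision,sensors
import cv2
p=sensors.current_position();R0=sensors.current_tool_rot()
manip.servo_line(list(np.array(p)+[0,0,70]),feed=200)
jaws.grip(0.62,3)
P,R=tcp(0,6,0)
manip.move_to(list(P+[0,0,240]),R.tolist())
P1=np.array(sensors.current_position());R1=np.array(sensors.current_tool_rot())
d=vision.capture("wrist");T=np.eye(4);T[:3,:3]=R1;T[:3,3]=P1
d["world_from_camera"]=T@d["hand_eye"];np.savez("wrist1.npz",**d);cv2.imwrite("pics/wrist1.png",d["color"])
print(P1,sensors.current_clock(),sensors.current_force())
E
```

```text
[ 0 10  0] {'near': np.float64(24.0), 'far': np.float64(-52.0), 'tipx': 135, 'buttx': -164, 'body': [16, 16], 
[-25.  10.   0.] {'near': np.float64(24.0), 'far': np.float64(-52.0), 'tipx': 110, 'buttx': -189, 'body': [16,
[-50.  10.   0.] {'near': np.float64(24.0), 'far': 'tip short 20', 'tipx': 85, 'buttx': -214, 'body': [16, 16]
[-50.     9.5    0.05] {'near': np.float64(19.0), 'far': 'tip short 20', 'tipx': 85, 'buttx': -214, 'body': [2
[-50.    9.    0.1] {'near': np.float64(14.0), 'far': 'tip short 21', 'tipx': 84, 'buttx': -214, 'body': [28, 
[-50.     8.5    0.14] {'near': np.float64(10.0), 'far': 'tip short 23', 'tipx': 82, 'buttx': -214, 'body': [3
[-50.     8.     0.18] {'near': np.float64(5.9), 'far': 'tip short 25', 'tipx': 80, 'buttx': -214, 'body': [37
[-42.5    8.5    0.19] {'near': np.float64(5.9), 'far': 'tip short 17', 'tipx': 88, 'buttx': -206, 'body': [38
[-35.    9.    0.2] {'near': np.float64(6.1), 'far': 'tip short 10', 'tipx': 95, 'buttx': -199, 'body': [40, 5
[-25.   10.    0.2] {'near': np.float64(6.4), 'far': 'tip short 1', 'tipx': 104, 'buttx': -189, 'body
[... 855 characters left out ...]
, 'tipx': 191, 'buttx': -89, 'body': [79, 
[85.   36.    0.38] {'near': 'butt past 20', 'far': np.float64(47.8), 'tipx': 199, 'buttx': -79, 'body': [87, 
[ 85.   125.5    0.38] {'near': 'butt past 20', 'far': np.float64(137.3), 'tipx': 199, 'buttx': -79, 'body': [
(85, 215, 0.38) [619.14211905  50.06279004 300.80876337] [-0.07855142  0.29392806  1.50632864  0.09056265  0.9
[555.84643692  42.17364947  30.5       ] [[0.99, 0.0, -0.12], [0.12, 0.0, 0.99], [0.0, -1.0, 0.0]] [-6.1759094
  8.06571997e-01 -1.75655542e+00]
[-6.17590942e-02  3.69108697e-01  1.34009201e+00 -4.44089210e-16
  1.43239194e+00 -1.75655542e+00]
[555.75437766  42.96484893 270.62593783] 3.45 [0.80326035 0.16552649 0.03823018]
```

View pics/wrist1.png

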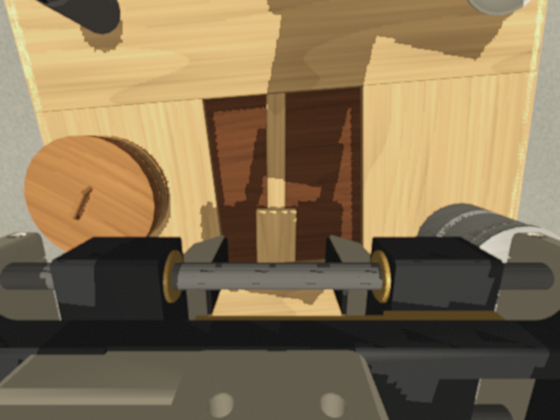

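```bash
python3 - <<'E'
from h import *
w=load("wrist1.npz");t=load("top0.npz")
c=w["color"].astype(float).sum(2);C=[]
for r in range(105,200,3):
    g=np.abs(np.diff(c[r,255:300])); 
    k=cv2.GaussianBlur(np.diff(c[r,255:300])[None],(3,1),0)[0]; i,j=k.argmax(),k.argmin(); C.append([255.5+(i+j)/2,r,j-i])
C=np.array(C);C=C[abs(C[:,2]-np.median(C[:,2]))<2.5];print(len(C),np.median(C[:,2]))
W=onplane(w,C[:,:2],22);p=np.polyfit(W[:,0],W[:,1],1);print("yaw",np.arctan(p[0]),"y at 556:",np.polyval(p,556),"expected",39.7+20*np.tan(.124), np.std(W[:,1]-np.polyval(p,W[:,0])))
print("shoulder",onplane(w,[[257,209],[297,209]],14), "h end", onplane(w,[[268,208],[287,207]],22))
print("wrist opening near corners",onplane(w,[[205,99],[361,87]],62), "depth",bydepth(w,[[276,150],[330,150],[240,170],[450,150],[230,50]]))
E
```

```text
32 18.0
yaw 0.13137534236072262 y at 556: 41.94746891983672 expected 42.19278949292735 0.20998591718927387
shoulder [[595.32246692  20.25852376  14.        ]
 [588.35302415  75.92742447  14.        ]] h end [[589.86425371  35.36670799  22.        ]
 [585.21905859  61.05827081  22.        ]]
wrist opening near corners [[462.91150316 -49.49645591  62.        ]
 [428.86715563 121.27269066  62.        ]] depth [[510.86212676  36.553288    23.2635347 ]
 [502.71441002 109.34835429   6.56395398]
 [544.87215069  -9.24569096   6.72284387]
 [483.32321854 237.73508342  62.69797405]
 [410.14801214 -25.795104    62.623243  ]]
```

The wrist view agrees with the first measurement to within 1–2 mm, so I'm descending to grip.

```bash
sed -i 's/YP=0.124/YP=0.128/' plan.py; python3 - <<'E'
from plan import *
from cell import manip,jaws,vision,sensors
import cv2
P,R=tcp(0,6,0)
manip.servo_line(list(P+[0,0,60]),R.tolist(),feed=150)
manip.servo_line(list(P+[0,0,8]),R.tolist(),feed=60)
manip.servo_line(list(P),R.tolist(),feed=20)
print(sensors.current_position(),P,sensors.current_force(),sensors.current_clock())
jaws.grip(0.0,45)
print(sensors.current_width()*92,sensors.current_position(),sensors.current_force(),sensors.current_clock())
for q in PATH[:2]:
    p,R=tcp(*q);manip.servo_line(list(p),R.tolist(),feed=40)
    print(q,sensors.current_width()*92,np.array(sensors.current_position())-p,np.round(sensors.current_force(),2),np.round(sensors.current_wrist_torque(),2),sensors.current_clock())
for n in["scene","top"]:
    d=vision.capture(n);cv2.imwrite(f"pics/{n}2.png",d["color"]); np.savez(n+"2.npz",**d)
E
```

```text
[555.78213673  42.2703356   30.39040169] [555.83638357  42.25301522  30.5       ] [-0.31529502  0.02545041  0.08954775] 6.3667
23.58033515043432 [555.84858737  42.25637227  30.54530932] [0.5380067  0.27156092 0.4154876 ] 7.0
(0, 10, 0) 23.87504571756932 [0.12962512 0.01291257 0.23391592] [ 0.78  0.26 -1.53] [ 0.04 -0.02 -0.02] 7.25
(-50, 10, 0) 23.48874257840894 [2.82544010e-01 6.74391037e-05 3.37881312e-02] [-0.11 -0.11 -0.87] [ 0.05  0.02 -0.01] 8.65
```

View pics/scene2.png

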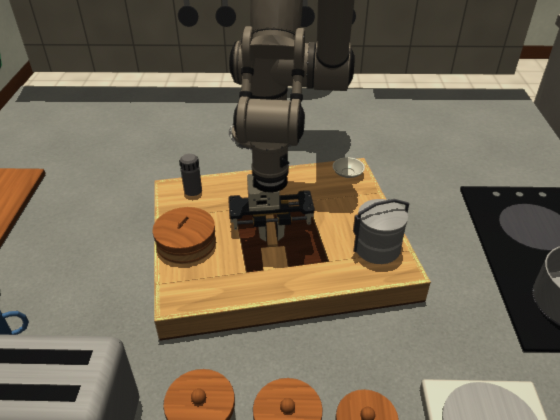

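View pics/top2.png

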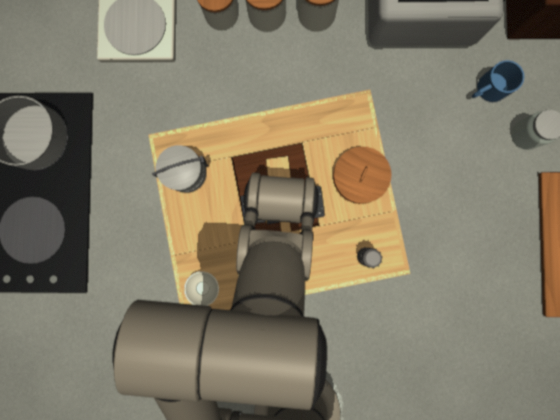

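The top view shows the blade end at about (278,157), clear of the opening's far edge. In both views the bystanders haven't moved. Next I'm tilting and drawing it out, with a force guard.

```bash
python3 - <<'E'
from plan import *
from cell import manip,jaws,vision,sensors
import cv2
for i,q in enumerate(PATH[2:]):
    p,R=tcp(*q);manip.servo_line(list(p),R.tolist(),feed=50 if i<8 else 80)
    f=np.array(sensors.current_force())
    print(q,round(sensors.current_width()*92,1),np.round(np.array(sensors.current_position())-p,1),np.round(f,2),np.round(sensors.current_wrist_torque(),2),sensors.current_clock())
    if i in(1,4): 
        d=vision.capture("scene");cv2.imwrite(f"pics/scene3_{i}.png",d["color"])
    if np.linalg.norm(f)>8: print("STOP");break
for n in["scene","top"]:
    d=vision.capture(n);cv2.imwrite(f"pics/{n}4.png",d["color"]); np.savez(n+"4.npz",**d)
E
```

```text
(-50, 9, 0.1) 23.3 [ 0.2 -0.1  0.2] [ 0.45  0.63 -1.5 ] [ 0.09  0.06 -0.01] 9.225
(-50, 8, 0.18) 23.2 [ 0.2 -0.1 -0.1] [ 0.39 -0.5  -0.5 ] [-0.03  0.17  0.02] 9.6333
(-35, 9, 0.195) 23.8 [ 0.2  0.1 -0.1] [ 0.07  0.17 -1.09] [0.06 0.18 0.02] 10.125
(-15, 11, 0.21) 23.8 [-0.   0.  -0.1] [-0.09 -0.58 -0.41] [0.1  0.2  0.01] 10.6667
(10, 13, 0.235) 23.4 [-0.2  0.1 -0.2] [-0.37 -0.54 -1.19] [ 0.04  0.14 -0.03] 11.3
(40, 18, 0.28) 23.4 [-0.2  0.  -0.2] [-0.33 -0.32 -1.29] [-0.08  0.24 -0.  ] 12.0917
(65, 24, 0.34) 23.7 [-0.2  0.  -0.1] [ 0.13  0.48 -1.46] [ 0.07  0.31 -0.04] 12.75
(85, 36, 0.38) 23.8 [-0.1  0.  -0. ] [ 0.08  0.66 -1.43] [0.02 0.29 0.06] 13.3917
(85, 215, 0.38) 23.6 [-0.1 -0.  -0.4] [ 0.91 -1.06 -1.42] [ 0.02  0.26 -0.03] 15.7833
```

View pics/scene4.png

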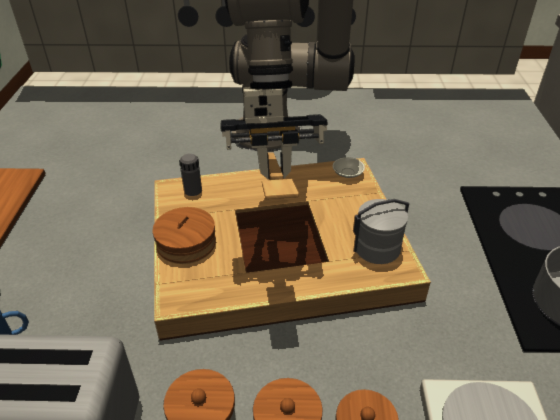

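View pics/top4.png

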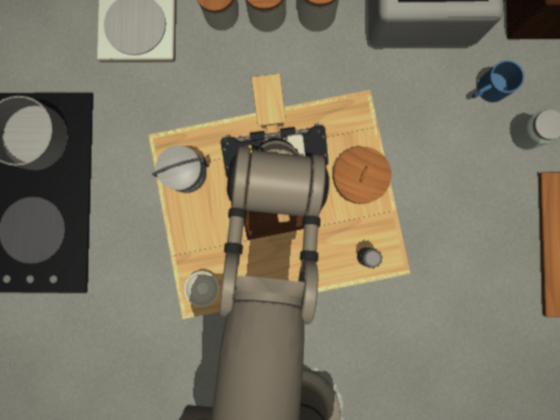

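The paddle is out. The blade shows at about (268,100) in the top view and the butt at about (285,217). Now I'm measuring heights and checking the bystanders.

```bash
python3 - <<'E'
from h import *
from plan import *
from cell import sensors
t=load("top4.npz");t0=load("top0.npz");s=load("scene4.npz");s0=load("scene0.npz")
print("blade",bydepth(t,[[260,80],[277,80],[268,100],[269,118]]).round(1))
print("butt area",bydepth(t,[[280,216],[284,216],[286,218],[288,217]]).round(1))
cv2.imwrite("pics/top4z.png",cv2.resize(t["color"][60:250,210:340],None,fx=3,fy=3))
# lowest scene points in space above the shelf opening: all scene depth pts near paddle
print("pred butt",tcp(85,215,.38)[0], "butt xyz",np.r_[MID-65*dW,215])
for name,a,b in(("scene",s,s0),("top",t,t0)):
  for nm,box in (dict(shaker=(175,150,205,200),steamer=(150,205,220,265),tiffin=(350,195,415,265),dish=(330,155,368,182)) if name=="scene" else dict(shaker=(355,243,386,270),steamer=(330,143,395,205),tiffin=(150,143,212,193))).items():
    x0,y0,x1,y1=box
    A=cv2.cvtColor(a["color"][y0:y1,x0:x1],cv2.COLOR_BGR2GRAY).astype(np.float32);B=cv2.cvtColor(b["color"][y0:y1,x0:x1],cv2.COLOR_BGR2GRAY).astype(np.float32)
    print(name,nm,"shift px",np.round(cv2.phaseCorrelate(B,A),2),"mean diff",np.abs(A-B).mean().round(1))
P=[]
E
```

```text
blade [[736.3  77.  329.9]
 [736.1  44.2 329.9]
 [701.   62.  315.5]
 [668.5  60.5 302.7]]
butt area [[477.8  39.6 234.2]
 [477.9  31.3 233.4]
 [473.8  27.2 231.7]
 [475.8  23.  232.9]]
pred butt [619.10000286  50.39527473 300.80876337] butt xyz [471.53175338  31.40270054 215.        ]Traceback (most recent call last):
  File "<stdin>", line 14, in <module>
    return _wrapfunc(a, 'round', decimals=decimals, out=out)
    return _wrapit(obj, method, *args, **kwds)
    conv = _array_converter(obj)
ValueError: setting an array element with a sequence. The requested array has an inhomogeneous shape after 1 dimensions. The detected shape was (2,) + inhomogeneous part.
```

View pics/top4z.png

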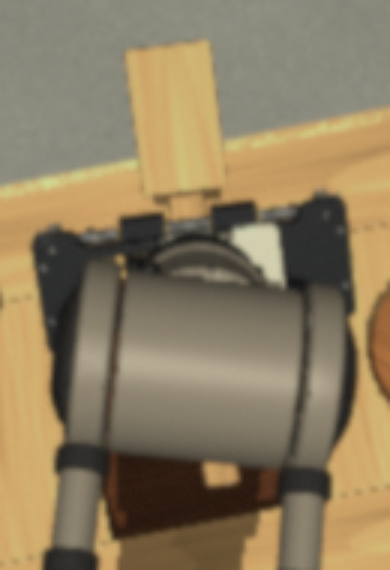

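```bash
python3 - <<'E'
from h import *
from cell import sensors,manip,vision,job
manip.hold(1.0)
s={n:vision.capture(n) for n in("scene","top")}
z=s["top"];print("butt z",bydepth(z,[[284,216]]).round(1),"blade",bydepth(z,[[268,100]]).round(1))
for name,bx in (("scene",dict(shaker=(175,150,205,200),steamer=(150,205,220,265),tiffin=(350,195,415,265),dish=(330,155,368,182))),("top",dict(shaker=(355,243,386,270),steamer=(330,143,395,205),tiffin=(150,143,212,193),dish=(183,268,222,307)))):
  b=load(name+"0.npz");a=s[name]
  for nm,(x0,y0,x1,y1) in bx.items():
    A,B=[cv2.cvtColor(q["color"][y0:y1,x0:x1],cv2.COLOR_BGR2GRAY).astype(np.float32) for q in(a,b)]
    (dx,dy),r=cv2.phaseCorrelate(B,A);print(name,nm,round(dx,2),round(dy,2),"diff",float(np.abs(A-B).mean()))
print(np.abs(sensors.current_dq()).max(),sensors.current_width()*92,sensors.current_force(),sensors.current_clock())
E
```

```text
butt z [[477.9  31.3 233.8]] blade [[700.9  62.  316.1]]
scene shaker 0.05 -0.03 diff 4.36733341217041
scene steamer 0.02 0.02 diff 4.9285712242126465
scene tiffin 0.07 -0.15 diff 5.17230749130249
scene dish 0.62 0.51 diff 41.83333206176758
top shaker -0.09 0.5 diff 4.347670078277588
top steamer 0.0 -0.0 diff 4.3858561515808105
top tiffin -0.04 -0.02 diff 4.853870868682861
top dish -0.3 -0.24 diff 48.361602783203125
0.0020188315552054203 23.823236113421387 [ 0.52029647  0.255549   -0.63026567] 16.9833
```

```bash
python3 -c "
from cell import job;print(job.finish_job())"
```

```text
the job is handed in; nothing more can be done
None
```

The paddle is out of the shelf. The gripper is holding it still in the air, and I have handed the job in at about 17 s on the robot's clock. No verdict is reported.

**What I did:** I gripped the handle 20 mm ahead of its middle with 45 N and slid it 50 mm towards the robot, so the blade end came inside the opening. I then tilted it blade-up, drew it out diagonally and raised it.

**Last checks:**
- **Height:** top-camera depth puts the top face of the butt, the lowest part, at about z = 232 mm. That makes its underside about 215 mm, roughly 150 mm above the shelf top.
- **Grip:** the paddle had not dropped after a 1 s hold. The gripper opening was steady at about 23.8 mm, and joint speeds were close to zero.
- **Forces:** readings at the waypoints stayed within about 2 N of zero. I did not log them between waypoints.
- **Shaker, steamer and tiffin:** they shifted by no more than 0.15 px in both views, except the shaker, which read 0.5 px in the top view. That is about 1 mm and I take it as noise.
- **Dish:** this check was weak, because the arm's shadow fell on the dish and its images differ strongly in brightness. Its apparent shift was about 0.4 to 0.8 px, and it looks in the same place in the pictures.

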